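Jack up the near edge of a tabletop and hold the handle down

ROBOT

A 7-joint arm with a two-finger parallel gripper is mounted at the origin on the work surface. World frame = base frame: x ahead of the robot, y to its left, z up, the work surface at z = 0. Lengths are in m, angles in rad, forces in N, time in s.
With the tool pointing down it reaches from about 0.425 to 0.95 m from the base axis. Payload 4.7 kg.
Tool frame: the origin (TCP) lies midway between the tips of the shut fingers; the grasp point (between the pads) lies 19 mm behind it; x points along the fingers, z is the direction in which the jaws open and shut, and the axes are right-handed (so a half turn about x gives the same grasp; the last joint's range is limited). The gripper opens to 87 mm and grips with 3 to 60 N. Pads are 19 mm wide; open, the fingers measure 117 mm over their backs; the gripper's body (75 mm by 190 mm) begins 51 mm behind the grasp point.
Start: joints at [-1.177, 0.469, -0.049, 1.532, 0.024, 1.141, -0.082], TCP at [0.277, 0.616, 0.223] pointing down, gripper open.
Joint ranges: [-2.59, 2.59], [-0.33, 1.99], [-1.39, 1.29], [0.1, 2.45], [-1.04, 4.18], [0.21, 1.99], [-2.66, 2.66]. Speed limits (rad/s): [2.57, 2.57, 3.14, 3.14, 3.14, 3.14, 3.14].

INTERFACE

Orientations are given as [roll, pitch, yaw] about the fixed x, y, z axes, in that order (R = Rz(yaw) Ry(pitch) Rx(roll)).
In Python, from plant import robot gives the robot as it stands.
- The arm moves only by the tool jog_arm, never from a script. Its argument "motion" is a list of rows, each a list of 3 entries, a list of its own where there are three numbers: the opening, from -1 (shut) to 1 (fully open), so that 0 is half open, then the shift along the tool's x, y, z in m, then the turn, a rotation vector about the tool's x, y, z in rad. A call has 1 to 8 rows; each row shifts and turns the commanded pose from where the row before left it, along the tool's axes as they then stand; what a row does not reach is not made up. A row lasts 1/12 s, in which the tool goes at most 41.7 mm and 7.16 degrees, less where a joint would pass 70% of its speed; a pose out of reach is approached as far as the arm can. A call with a gripper value outside its range is refused whole. The fingers move at their own pace and stop on an object; "force" is the grip in N (left out, the last holds). Time passes only in rows, so rows that do not move let the fingers close. It gives the time, the measured TCP pose, the force and the opening at its end, in the units of the state.
- robot.observe(): the state, without advancing time (a new reading comes with each control period).
- robot.snapshot(name): name is "scene" or "side" or "wrist"; returns the picture (384x512x3 uint8, red, green, blue); there is no depth.
- robot.camera_params(name): a dict with "mtx" (3x3 intrinsics, pixels), "R" (3x3) and "t" (3): a world point X has camera coordinates R X + t; the wrist camera has in their place "tool_from_camera" (4x4, takes a point from camera to tool coordinates, whose origin is the TCP and whose axes are the tool frame's). Camera axes: x right, y down, z forward; pixel columns grow to the right and rows downward; lengths in m; the calibration is good to about 2 mm. A picture is of the moment at which its call begins: read the wrist's pose just before it. camera_params takes no time and is no camera call.
- robot.close_job(): hands the job in, once; it reports no verdict.
Trained networks look in the newest picture that a camera, given by its name, has taken for a name from the list of things; names that differ only in an ending like _2 or _b are one class to them, and where a whole thing is asked for, a point or a joint stands for the part that bears it (a point fixed in the world has none). Each returns a list of dicts, best first, with "p" (0 to 1); they miss things now and then, are a little off and sometimes report something else, mostly with a low value. They report only what shows in the picture. A call takes as long as a camera call. They do not tell look-alikes from the thing itself.
- robot.outline_of(camera, thing): "pixels" (384x512 bool, what is visible of it).
- robot.spot_point(camera, thing): "centre" ([x, y, z] in m, in world coordinates, good to about 4 mm: a listed point, or the origin of a listed thing).
The state is a dict: "time": time; "joints": joint angles; "joint_velocities": joint speeds; "joint_torque": joint torques, N m; "tcp_pos": TCP position; "tcp_rot": TCP orientation; "contact_force": force on the tool from outside, world axes, zero at the start; "moment": the same for the moment, N m; "opening": opening from 0.0 (shut) to 1.0 (fully open).
Only numpy, scipy, OpenCV 4.12 (cv2) and the standard library are available. Lean on these libraries where they do the work, as an engineer would, in place of code of your own. Each camera call takes 0.05 s, during which the arm holds its last target. There are 200 camera calls.

TASK

Carry the small lever jack over and stand it on the bench with its saddle centred under the steel lift pad on the near edge of the tabletop, then pump its handle with full strokes, all the way down and all the way up, until the pad is at least 15 mm higher than at the start (two or three strokes). Finish while still holding the handle pressed all the way down; keep the arm off the tabletop, and leave the jar, mug and wood offcut where they are.

Things in the scene. Friction and masses are not known exactly. Their poses are not given: they have to be found in the camera images.
- lift_pad (a point): Round steel boss, 22 mm diameter, 5 mm tall, under a steel lug (50 wide, 5 thick) that sticks out 40 mm from the middle of the tabletop's near edge; a bolt head on the lug marks its centre. Point: centre of its underside, 90 to 96 mm above the bench at the start. x axis points level into the tabletop, square to the edge; pad centre is 20 mm from the edge and 20 mm from the lug's free end. z up.
- tabletop_edge (a point): Middle of the near edge of the pale wooden tabletop (262 x 360 x 22 mm, about 1.6 kg), at its top face, 20 mm beyond and 32 mm above the pad's underside at the start; axes as the pad's. The tabletop is hinged along its far edge, 290 mm beyond the pad. The near blocks it rests on, 50 mm square, stand with their faces 40 mm beyond the pad (its x) and 105 mm to either side.
- jack_grip (a point): Where to grasp the jack (0.85 kg, loose): middle of its grey housing, 60 mm above the jack's underside. Two cheek plates, 48 mm across their outer faces (y), from 30 mm behind to 54 mm ahead, top 85 mm above the underside. Close the fingers along y from above. Axes: x to the saddle, z up. The handle rises rearward between the cheeks: 45 mm behind, its top is 95 mm above the underside.
- jack_foot (a point): Centre of the jack's underside below jack_grip (z 0 when it stands on the bench). The dark steel base plate, 235 x 74 x 12 mm, reaches from 125 mm behind to 111 mm ahead of it.
- saddle_top (a point): Centre of the top of the saddle, a flat steel disc 36 mm across, 6 mm thick, on the jack's post: 90 mm ahead (jack x) of jack_grip, 82 mm above the jack's underside when fully lowered. Ratchet: each full down stroke of the handle raises it 11 to 16 mm; on the up stroke it stays. The handle must come right up to gain a full step.
- handle_top (a point): Centre of the top of the black rubber grip (50 long, 30 wide, 16 mm thick) at the rear end of the handle: up, it is 89 mm behind jack_grip and 110 mm above the jack's underside; all the way down, 95 mm behind and 55 mm above. Pivot: level pin 30 mm ahead of and 10 mm above jack_grip. Push it down from above (8 to 15 N); a spring raises it when the push is withdrawn.
- handle (a joint): Handle angle (rad): 0 up at rest, 0.44 all the way down against its stop.
- jar: Bystander: closed white jar, 68 mm diameter, 110 mm tall; origin at the centre of its underside.
- mug: Bystander: white cup, 76 mm diameter, 90 mm tall; origin at the centre of its underside.
- offcut: Bystander: wooden block 120 x 70 x 35 mm; origin at the centre of its underside.
Not all that is in view belongs to the job. Several things look just like the part that bears jack_grip: the one meant starts farthest to the robot's right.

How it is judged:
By the outcome, as a careful person would: the job done as asked, in the order asked, and still so for the second after the job is handed in, while the arm keeps its last pose, push and grip.
It also fails if it takes over 64 s, if anything falls off the work surface, if the arm or the gripper's body presses on something with over 40 N, if the wrist force passes 120 N, or if a joint passes its speed limit or range.

## Working session

There is one attempt and no reset: what is moved stays moved. The work goes in short steps, Python scripts to look and compute and a tool call to move; the robot and the scene stay as the last step left them, time stands still between calls to the robot, and variables do not carry over. Pictures are saved under pics/ and viewed, about 8 in all and at most 12, crops included, and the job is handed in when it is done.

Besides the shell and the picture viewer there is one more tool, called after "Emit:" as name(argument=value, ...) on one line, values as JSON. jog_arm: Moves the arm, as the interface text tells. Its arguments: {"type":"object","properties":{"motion":{"type":"array"},"force":{"type":"number"}},"required":["motion"]}

```bash
ls; mkdir -p pics
cat > h.py <<'E'
import numpy as np, cv2
from plant import robot
from scipy.spatial.transform import Rotation as R
np.set_printoptions(precision=4,suppress=True)
def snap(n,f):
    im=robot.snapshot(n); cv2.imwrite('pics/'+f,cv2.cvtColor(im,cv2.COLOR_RGB2BGR)); return im
def pts(n,*things):
    for t in things:
        print(n,t,[(round(d['p'],2),np.round(d['centre'],4).tolist()) for d in robot.spot_point(n,t)])
def proj(n,X):
    c=robot.camera_params(n); x=np.array(c['R'])@np.array(X)+np.array(c['t']); p=np.array(c['mtx'])@x; return p[:2]/p[2]
E
python3 - <<'E'
from h import *
s=robot.observe(); print(s)
a=snap('scene','s1.png'); b=snap('side','d1.png')
cv2.imwrite('pics/both.png',cv2.cvtColor(cv2.resize(np.vstack([a,b]),(512,768))[:, :, :],cv2.COLOR_RGB2BGR))
for n in('scene','side'):
    pts(n,'lift_pad','tabletop_edge','jack_grip','jack_foot','saddle_top','handle_top','jar','mug','offcut')
E
```

```text
pics
{'time': 0.0, 'joints': array([-1.1769,  0.4695, -0.0486,  1.5337,  0.0241,  1.141 , -0.0823]), 'joint_velocities': array([ 0.0007, -0.0005, -0.0012,  0.0011,  0.0006,  0.0012, -0.0004]), 'joint_torque': array([ -0.0002, -50.7962,  -0.081 , -23.6164,  -0.0613,   0.0377,
         0.0002]), 'tcp_pos': array([0.2767, 0.615 , 0.2215]), 'tcp_rot': array([-3.0966,  1.5688, -1.9486]), 'contact_force': array([-0.0409,  0.2742,  0.219 ]), 'moment': array([-0.0477, -0.0198,  0.0041]), 'opening': 1.0044166272350523}
scene lift_pad [(0.87, [0.6301, 0.0243, 0.0989])]
scene tabletop_edge []
scene jack_grip [(0.97, [0.243, 0.2458, 0.0584]), (0.56, [0.4473, -0.2821, 0.0592])]
scene jack_foot [(0.78, [0.247, 0.2402, -0.0058])]
scene saddle_top [(0.56, [0.248, 0.1537, 0.0781]), (0.47, [0.5376, -0.3004, 0.0838])]
scene handle_top [(0.97, [0.2413, 0.333, 0.1118]), (0.53, [0.3591, -0.2741, 0.1115])]
scene jar [(0.78, [0.4429, 0.3074, -0.0051]), (0.32, [0.6541, -0.4958, 0.0027])]
scene mug [(0.89, [0.5875, 0.4324, 0.0012])]
scene offcut [(0.7, [0.6533, -0.4965, 0.0009])]
side lift_pad [(0.94, [0.6312, 0.0283, 0.0928])]
side tabletop_edge [(0.86, [0.6496, 0.0293, 0.125])]
side jack_grip [(0.8, [0.2504, 0.2381, 0.056]), (0.56, [0.4466, -0.2882, 0.0597])]
side jack_foot [(0.65, [0.2475, 0.2425, 0.0019]), (0.59, [0.4453, -0.2826, -0.0012])]
side saddle_top [(0.54, [0.248, 0.1606, 0.0804]), (0.43, [0.5378, -0.2975, 0.0827])]
side handle_top [(0.85, [0.3575, -0.2731, 0.1137]), (0.59, [0.6507, 0.0353, 0.1242]), (0.53, [0.2423, 0.3282, 0.1096])]
side jar [(0.93, [0.4429, 0.303, 0.0011])]
side mug [(0.72, [0.587, 0.4328, 0.0011])]
side offcut [(0.65, [0.6487, -0.4961, 0.0031])]
```

View pics/s1.png

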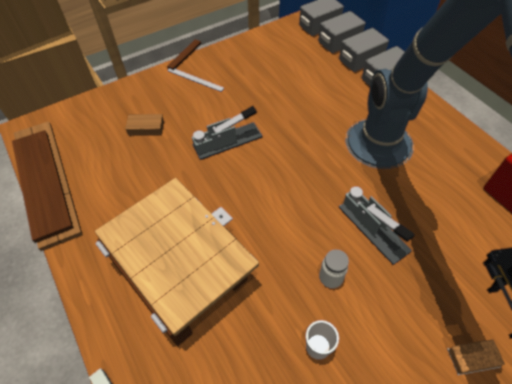

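View pics/d1.png

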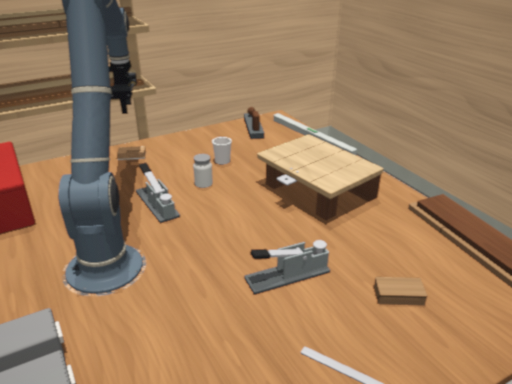

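The pictures show two jacks. The right-hand one is near scene pixel (225,135), with its saddle pointing ahead. The lug is at scene (222,216), and the near edge runs from about (176,181) to (256,265). Next I'll get the yaw of the tabletop and the jack, and the tool axes.

```bash
cat >> h.py <<'E'
def unproj(n,px,z):
    c=robot.camera_params(n); Rm=np.array(c['R']);t=np.array(c['t']);K=np.array(c['mtx'])
    o=-Rm.T@t; d=Rm.T@np.linalg.solve(K,[px[0],px[1],1]); return o+d*(z-o[2])/d[2]
def fk():
    s=robot.observe(); return s,np.array(s['tcp_pos']),R.from_euler('xyz',s['tcp_rot']).as_matrix()
def plan(target,yaw=None):
    """tool shift (tool axes) to target, and turn about tool x to bring tool z along the (signed-nearest) horizontal line at yaw+90deg"""
    s,p,M=fk(); print('p',p,'j',s['joints'],'F',s['contact_force'],'t',s['time'],'op',s['opening'])
    print('x',M[:,0],'z',M[:,2]); print('shift',M.T@(np.array(target)-p))
    if yaw is not None:
        g=np.column_stack([[0,0,-1],[np.cos(yaw),np.sin(yaw),0],np.cross([0,0,-1],[np.cos(yaw),np.sin(yaw),0])])
        for f in(1,-1):
            G=g@np.diag([1,f,f]); print('turn',R.from_matrix(M.T@G).as_rotvec())
E
python3 - <<'E'
from h import *
a=unproj('scene',(176,181),.125);b=unproj('scene',(256.5,265),.125);print(a,b,np.linalg.norm(a-b),(a+b)/2)
d=a-b; print('normal yaw',np.arctan2(d[1],d[0])+np.pi/2)
a=unproj('side',(259,155),.125);b=unproj('side',(330,192),.125);print(a,b,np.linalg.norm(a-b))
d=b-a; print('normal yaw',np.arctan2(d[1],d[0])+np.pi/2)
plan([.447,-.285,.18],-.14)
for n in('scene','side'):
  for d in robot.outline_of(n,'jack_grip'):
    m=d['pixels'].astype(np.uint8); ys,xs=np.nonzero(m); print(n,d['p'],m.sum(),xs.mean(),ys.mean(),cv2.minAreaRect(np.column_stack([xs,ys]).astype(np.float32)))
E
```

```text
[ 0.6861 -0.1331  0.125 ] [0.6293 0.2105 0.125 ] 0.34823306155553907 [0.6577 0.0387 0.125 ]
normal yaw 0.16380394819528
[0.6205 0.1885 0.125 ] [ 0.6855 -0.1409  0.125 ] 0.3357643999696974
normal yaw 0.19485061030561734
p [0.2769 0.6156 0.2226] j [-1.1769  0.4686 -0.0486  1.5325  0.0241  1.141  -0.0823] F [ 0.0689 -0.3671 -0.6173] t 1.0 op 1.0018711264259923
x [-0.      0.0001 -1.    ] z [0.4103 0.912  0.0001]
shift [ 0.0425 -0.5246 -0.7515]
turn [ 2.8588 -0.0001 -0.0002]
turn [-0.2828  0.0001 -0.    ]
scene 0.8 1810 225.87348066298344 134.65193370165747 ((227.5728759765625, 134.50723266601562), (32.3017692565918, 72.33988952636719), 64.72228240966797)
scene 0.8 2610 377.02030651340993 224.9383141762452 ((377.5, 223.49998474121094), (86.26702880859375, 36.769554138183594), 45.0)
side 0.92 2592 289.5505401234568 265.9683641975309 ((285.73565673828125, 262.90130615234375), (42.66354751586914, 86.6814956665039), 73.61045837402344)
side 0.74 1187 157.13226621735467 196.57455770850885 ((154.6219482421875, 193.90243530273438), (64.9682846069336, 26.70571517944336), 51.34019470214844)
side 0.69 4399 320.0009092975676 165.37372130029553 ((318.5862121582031, 167.9655303955078), (122.37760925292969, 54.8860969543457), 23.198591232299805)
side 0.51 128 319.0625 246.4765625 ((319.5, 247.0), (14.0, 11.0), 90.0)
```

Emit:
jog_arm(motion=[[1,[0,-0.036,-0.015],[0,0,0]],[1,[0,-0.036,-0.015],[0,0,0]],[1,[0,-0.036,-0.015],[0,0,0]],[1,[0,-0.036,-0.015],[0,0,0]],[1,[0,-0.036,-0.015],[0,0,0]],[1,[0,-0.036,-0.015],[0,0,0]],[1,[0,-0.036,-0.015],[0,0,0]],[1,[0,-0.036,-0.015],[0,0,0]]])

```text
time: 1.77
tcp_pos: [0.4914, 0.3865, 0.2228]
tcp_rot: [-0.223, 1.57, 0.925]
contact_force: [0.6, 0.9, -0.2]
opening: 1.001
```

Emit:
jog_arm(motion=[[1,[0,-0.036,-0.015],[0,0,0]],[1,[0,-0.036,-0.015],[0,0,0]],[1,[0,-0.036,-0.015],[0,0,0]],[1,[0,-0.009,-0.038],[0,0,0]],[1,[0,-0.009,-0.038],[0,0,0]],[1,[0,-0.009,-0.038],[0,0,0]],[1,[0,-0.009,-0.038],[0,0,0]],[1,[0,-0.009,-0.038],[0,0,0]]])

```text
time: 2.43
tcp_pos: [0.5329, 0.1091, 0.2227]
tcp_rot: [-0.602, 1.57, 0.546]
contact_force: [-0.2, -0.6, -0.3]
opening: 0.998
```

Emit:
jog_arm(motion=[[1,[0,-0.009,-0.038],[0,0,0]],[1,[0,-0.009,-0.038],[0,0,0]],[1,[0,-0.009,-0.038],[0,0,0]],[1,[0,-0.009,-0.038],[0,0,0]],[1,[0,-0.009,-0.038],[0,0,0]],[1,[0,-0.009,-0.038],[0,0,0]],[1,[0,-0.009,-0.038],[0,0,0]],[1,[0,-0.009,-0.038],[0,0,0]]])

```text
time: 3.1
tcp_pos: [0.4738, -0.1976, 0.223]
tcp_rot: [-1.073, 1.57, 0.075]
contact_force: [-0.1, 0.5, 0.2]
opening: 1.0
```

Emit:
jog_arm(motion=[[1,[0,-0.004,-0.03],[0,0,0]],[1,[0,-0.004,-0.03],[0,0,0]],[1,[0,-0.003,-0.03],[-0.093,0,0]],[1,[0,0,0],[-0.095,0,0]],[1,[0,0,0],[-0.095,0,0]],[1,[0,0,0],[0,0,0]]])

```text
time: 3.6
tcp_pos: [0.4472, -0.2831, 0.2226]
tcp_rot: [-1.184, 1.57, 0.247]
contact_force: [0.3, 0.3, 0.3]
opening: 1.0
```

Run:
```python
from h import *
plan([.447,-.285,.041],-.14)
im=snap('wrist','w1.png')
pts('wrist','jack_grip','saddle_top','handle_top','jack_foot')
```

```text
p [ 0.4472 -0.2831  0.2226] j [ 0.2112  0.2322  0.3261  1.894  -0.0865  1.0286  2.0049] F [0.3132 0.2557 0.2999] t 3.6 op 1.0000685789631367
x [ 0.0004  0.0001 -1.    ] z [0.1392 0.9903 0.0001]
shift [ 0.1816  0.     -0.0019]
turn [-3.1412 -0.0005  0.0002]
turn [0.0004 0.0001 0.0003]
wrist jack_grip [(0.97, [0.4456, -0.2871, 0.0582])]
wrist saddle_top []
wrist handle_top [(0.9, [0.3576, -0.2742, 0.1101])]
wrist jack_foot [(0.6, [0.445, -0.287, 0.0005])]
```

View pics/w1.png

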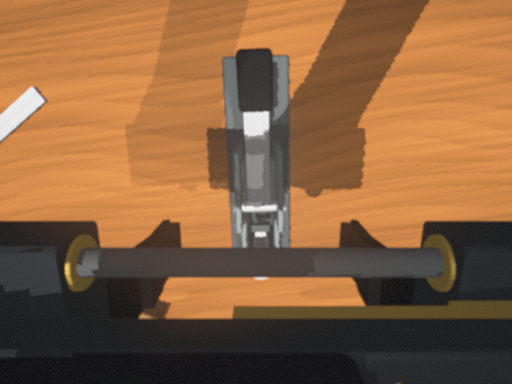

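The wrist view shows the jack upright between the open fingers, with the handle grip at about (255,80) and the base centred near column 257. It is aligned, so I'll descend and grip.

Emit:
jog_arm(motion=[[1,[0.036,0,-0.003],[0,0,0]],[1,[0.036,0,0],[0,0,0]],[1,[0.036,0,0],[0,0,0]],[1,[0.036,0,0],[0,0,0]],[1,[0.02,0,0],[0,0,0]],[1,[0.018,0,0],[0,0,0]],[1,[0,0,0],[0,0,0]]])

```text
time: 4.43
tcp_pos: [0.4449, -0.2836, 0.0372]
tcp_rot: [1.251, 1.563, 2.682]
contact_force: [0.6, 0.7, -0.8]
opening: 1.0
```

Emit:
jog_arm(motion=[[-1,[0,0,0],[0,0,0]],[-1,[0,0,0],[0,0,0]],[-1,[0,0,0],[0,0,0]],[-1,[0,0,0],[0,0,0]],[-1,[0,0,0],[0,0,0]],[-1,[0,0,0],[0,0,0]],[-1,[0,0,0],[0,0,0]],[-1,[0,0,0],[0,0,0]]], force=45)

```text
time: 5.1
tcp_pos: [0.4473, -0.2851, 0.041]
tcp_rot: [-0.625, 1.57, 0.807]
contact_force: [0.1, 1.5, 4.0]
opening: 0.552
```

Emit:
jog_arm(motion=[[-1,[-0.01,0,0],[0,0,0]],[-1,[-0.02,0,0],[0,0,0]],[-1,[-0.02,0,0],[0,0,0]],[-1,[-0.01,0,0],[0,0,0]],[-1,[0,0.001,0.01],[0,0,0]],[-1,[0,0.003,0.024],[0,0,0]],[-1,[0,0.003,0.03],[0,0,0]],[-1,[0,0.003,0.03],[0,0,0]]])

```text
time: 5.77
tcp_pos: [0.4483, -0.189, 0.0991]
tcp_rot: [1.324, 1.567, 2.753]
contact_force: [1.2, 1.2, -9.1]
opening: 0.55
```

Emit:
jog_arm(motion=[[-1,[0,0.003,0.03],[0,0,0]],[-1,[0,0.003,0.03],[0,0,0]],[-1,[0,0.003,0.03],[0,0,0]],[-1,[0,0.003,0.03],[0,0,0]],[-1,[0,0.003,0.03],[0,0,0]],[-1,[0,0.002,0.024],[0,0,0]],[-1,[0,0,0.012],[0,0,0]],[-1,[0,0,0],[0,0,0]]])

```text
time: 6.43
tcp_pos: [0.4578, 0.0004, 0.0992]
tcp_rot: [1.141, 1.567, 2.579]
contact_force: [0.1, 0.1, -9.0]
opening: 0.548
```

Emit:
jog_arm(motion=[[-1,[0,0,0],[-0.04,0,0]],[-1,[0,0,0],[-0.06,0,0]],[-1,[0,0,0],[-0.06,0,0]],[-1,[0,0,0],[-0.06,0,0]],[-1,[0,0,0],[-0.06,0,0]],[-1,[0,0,0],[-0.03,0,0]],[-1,[0,0,0],[0,0,0]],[-1,[0,0,0],[0,0,0]]])

```text
time: 7.1
tcp_pos: [0.4581, -0.0048, 0.0997]
tcp_rot: [1.498, 1.568, -3.045]
contact_force: [-1.0, -0.3, -8.1]
opening: 0.549
```

Run:
```python
from h import *
plan([.463,-.003,.044],.17)
snap('side','d2.png'); snap('scene','s2.png')
for n in('scene','side'):
    pts(n,'lift_pad','tabletop_edge','jack_grip','jack_foot','saddle_top','handle_top')
```

```text
p [ 0.4581 -0.0048  0.0997] j [-0.2111  0.2818  0.1522  2.1613 -0.065   0.705   1.7242] F [-1.0276 -0.2514 -8.051 ] t 7.1 op 0.5491672175623811
x [-0.0024 -0.0002 -1.    ] z [-0.1678  0.9858  0.0002]
shift [ 0.0557 -0.0053  0.0009]
turn [ 3.1402 -0.0037 -0.0003]
turn [-0.0014  0.0002 -0.0024]
scene lift_pad [(0.78, [0.6306, 0.0274, 0.098]), (0.71, [0.6501, 0.0319, 0.1245]), (0.55, [0.4444, 0.3037, -0.0037])]
scene tabletop_edge [(0.82, [0.6503, 0.0322, 0.1257]), (0.46, [0.4576, -0.003, 0.0564])]
scene jack_grip [(0.86, [0.2422, 0.244, 0.0581]), (0.82, [0.4607, -0.002, 0.1171])]
scene jack_foot [(0.91, [0.2509, 0.2404, -0.0054]), (0.64, [0.456, -0.0064, 0.0566])]
scene saddle_top [(0.71, [0.25, 0.1523, 0.0747]), (0.47, [0.5466, 0.008, 0.1401])]
scene handle_top [(0.92, [0.241, 0.3335, 0.1108]), (0.61, [0.3704, -0.0214, 0.1688]), (0.21, [0.4591, -0.002, 0.1171])]
side lift_pad [(0.78, [0.6317, 0.0254, 0.095])]
side tabletop_edge [(0.85, [0.6506, 0.0307, 0.1229])]
side jack_grip [(0.81, [0.2475, 0.2402, 0.0548]), (0.73, [0.4582, -0.0068, 0.1153])]
side jack_foot [(0.79, [0.4552, -0.004, 0.0594]), (0.63, [0.2451, 0.243, 0.0016])]
side saddle_top [(0.55, [0.25, 0.159, 0.0814])]
side handle_top [(0.78, [0.2407, 0.3306, 0.1067]), (0.74, [0.3736, -0.0187, 0.1701])]
```

View pics/d2.png

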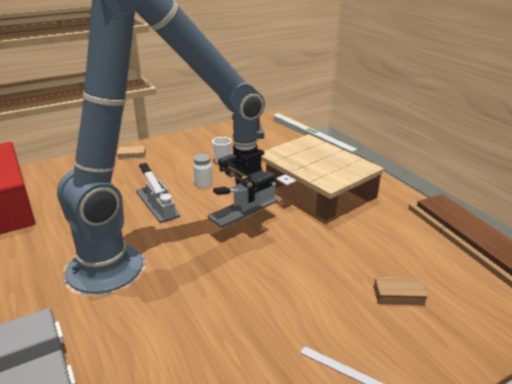

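The jack hangs level in the gripper, short of the lug at side pixel (286,180), and points at it. I'll lower it to about 3 mm clearance and then advance.

Emit:
jog_arm(motion=[[-1,[0.015,0,0],[0,0,0]],[-1,[0.02,0,0],[0,0,0]],[-1,[0.015,0,0.001],[0,0,0]],[-1,[0.005,0,0.001],[0,0,0]],[-1,[0,0,0],[0,0,0]]])

```text
time: 8.22
tcp_pos: [0.4579, -0.0022, 0.0445]
tcp_rot: [1.436, 1.568, -3.106]
contact_force: [-0.1, 0.8, -9.0]
opening: 0.55
```

Emit:
jog_arm(motion=[[-1,[0,-0.008,0],[0,0,0]],[-1,[0,-0.016,0],[0,0,0]],[-1,[0,-0.016,0],[0,0,0]],[-1,[0,-0.012,0],[0,0,0]],[-1,[0,-0.006,0],[0,0,0]],[-1,[0,0,0],[0,0,0]]])

```text
time: 8.72
tcp_pos: [0.5192, 0.0079, 0.0467]
tcp_rot: [-1.64, 1.566, 0.102]
contact_force: [0.5, 0.2, -8.5]
opening: 0.551
```

Run:
```python
from h import *
plan([.543,.0115,.0447],.17)
snap('side','d3.png')
im=cv2.imread('pics/d3.png')[120:250,180:340]; cv2.imwrite('pics/d3c.png',cv2.resize(im,None,fx=4.8,fy=4.5,interpolation=cv2.INTER_CUBIC))
for n in('side',): pts(n,'lift_pad','tabletop_edge','jack_grip','jack_foot','saddle_top','handle_top')
w=snap('wrist','w3.png'); pts('wrist','lift_pad','tabletop_edge','saddle_top')
```

```text
p [0.5192 0.0079 0.0467] j [-0.2031  0.4484  0.1339  2.0666 -0.0988  0.6278  1.7391] F [ 0.4722  0.2429 -8.5047] t 8.7167 op 0.5507178987226281
x [ 0.0046  0.0005 -1.    ] z [-0.1699  0.9855 -0.0003]
shift [ 0.0021 -0.024  -0.0005]
turn [-3.1408 -0.0072 -0.0005]
turn [ 0.0008 -0.0003  0.0046]
side lift_pad [(0.58, [0.6323, 0.0279, 0.0925])]
side tabletop_edge [(0.97, [0.6552, 0.0344, 0.1243])]
side jack_grip [(0.93, [0.2495, 0.2404, 0.0557]), (0.87, [0.5186, 0.0068, 0.0678]), (0.72, [0.5169, 0.0072, 0.0054]), (0.2, [0.6537, 0.0331, 0.1227])]
side jack_foot [(0.76, [0.2458, 0.2408, 0.003]), (0.67, [0.5132, 0.0098, 0.0061]), (0.17, [0.653, 0.0318, 0.1242])]
side saddle_top [(0.59, [0.5875, 0.434, 0.0029]), (0.4, [0.2507, 0.1599, 0.0825])]
side handle_top [(0.65, [0.2402, 0.3318, 0.1115]), (0.58, [0.6539, 0.0338, 0.1194]), (0.55, [0.4337, -0.0073, 0.1174])]
wrist lift_pad []
wrist tabletop_edge []
wrist saddle_top []
```

View pics/d3c.png

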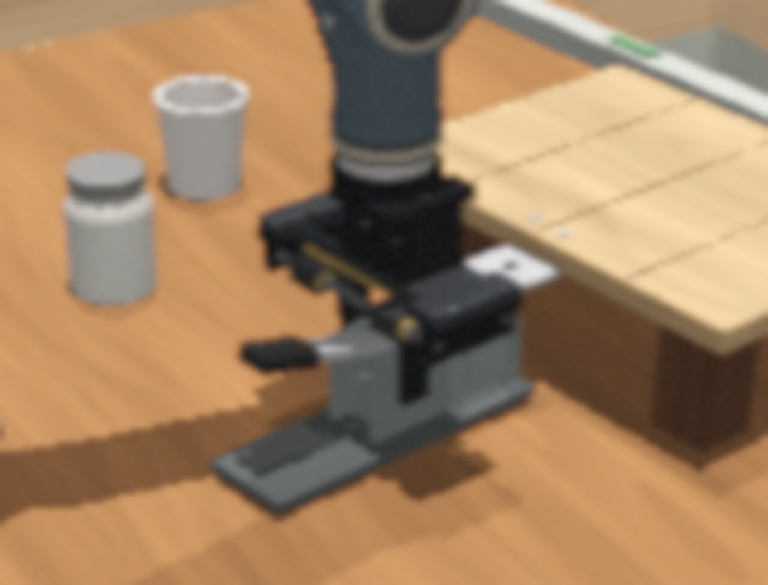

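Run:
```python
from h import *
s,p,M=fk(); print(p,s['contact_force'])
print(unproj('side',(286.7,179.1),.106), unproj('scene',(222.5,216),.106), proj('scene',[.631,.0268,.106]), proj('side',[.631,.0268,.106]))
a=cv2.imread('pics/s2.png')[190:240,195:250]; cv2.imwrite('pics/s2c.png',cv2.resize(a,None,fx=10,fy=10,interpolation=cv2.INTER_CUBIC))
```

```text
[0.516  0.0074 0.0456] [-0.5602 -0.6328 -8.8534]
[0.6311 0.0211 0.106 ] [0.6266 0.0294 0.106 ] [220.6372 216.0462] [285.7643 178.373 ]
```

View pics/s2c.png

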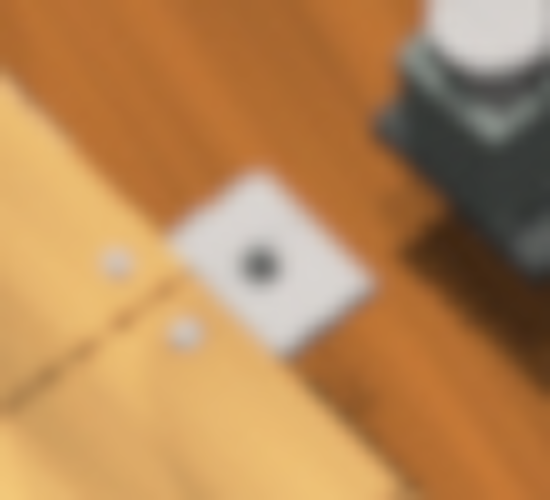

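The bolt head sits at scene (220.5,216), which matches the projected pad estimate (.631,.027). I'll finish the insertion and lower the jack.

Emit:
jog_arm(motion=[[-1,[0,-0.007,0],[0,0,0]],[-1,[0,-0.01,0],[0,0,0]],[-1,[0,-0.007,0],[0,0,0]],[-1,[0,-0.003,0],[0,0,0]],[-1,[0,0,0],[0,0,0]],[-1,[0,0,0],[0,0,0]],[-1,[0,0,0],[0,0,0]]])

```text
time: 9.85
tcp_pos: [0.5421, 0.0119, 0.0452]
tcp_rot: [1.461, 1.569, -3.081]
contact_force: [-0.2, -0.6, -8.6]
opening: 0.553
```

Emit:
jog_arm(motion=[[-1,[0.002,0,0],[0,0,0]],[-1,[0.002,0,0],[0,0,0]],[-1,[0.001,0,0],[0,0,0]],[-1,[0,0,0],[0,0,0]],[-1,[0,0,0],[0,0,0]]])

```text
time: 10.27
tcp_pos: [0.5425, 0.0119, 0.041]
tcp_rot: [0.973, 1.57, 2.714]
contact_force: [-4.1, -0.8, -0.3]
opening: 0.55
```

Run:
```python
from h import *
plan([.543,.0115,.041],.17)
snap('side','d4.png');pts('side','lift_pad','tabletop_edge','jack_grip','jack_foot','saddle_top','handle_top')
snap('scene','s4.png');pts('scene','lift_pad','tabletop_edge','jack_grip','jack_foot','saddle_top','handle_top')
```

```text
p [0.5425 0.0119 0.041 ] j [-0.203   0.488   0.1326  2.0126 -0.1033  0.6475  1.7377] F [-4.0764 -0.8243 -0.2504] t 10.2667 op 0.5497870032461017
x [-0.0004  0.0002 -1.    ] z [-0.1693  0.9856  0.0002]
shift [-0.     -0.0005 -0.0005]
turn [-3.1415  0.0005  0.0004]
turn [ 0.0001  0.0002 -0.0003]
side lift_pad [(0.67, [0.5886, 0.4341, 0.0006]), (0.65, [0.5401, 0.009, 0.0019]), (0.6, [0.6325, 0.0264, 0.0938])]
side tabletop_edge [(0.64, [0.652, 0.0321, 0.1243]), (0.62, [0.5869, 0.4328, -0.0012])]
side jack_grip [(0.73, [0.2496, 0.2393, 0.055]), (0.61, [0.5411, 0.0114, 0.0619])]
side jack_foot [(0.97, [0.5398, 0.0101, 0.0024]), (0.64, [0.2446, 0.2432, 0.003])]
side saddle_top [(0.43, [0.2522, 0.1604, 0.0812])]
side handle_top [(0.66, [0.2391, 0.3274, 0.109]), (0.57, [0.4541, -0.0033, 0.1137])]
scene lift_pad [(0.94, [0.6317, 0.0262, 0.0988]), (0.69, [0.6518, 0.032, 0.1243])]
scene tabletop_edge [(0.87, [0.649, 0.0311, 0.1261])]
scene jack_grip [(0.93, [0.543, 0.0134, 0.0612]), (0.68, [0.2428, 0.2448, 0.0579])]
scene jack_foot [(0.75, [0.2497, 0.2402, -0.005]), (0.59, [0.5394, 0.0088, -0.0016])]
scene saddle_top [(0.68, [0.6515, 0.0294, 0.1267]), (0.59, [0.2494, 0.1511, 0.0755]), (0.28, [0.5399, 0.0125, -0.0009])]
scene handle_top [(0.76, [0.458, -0.0077, 0.1115]), (0.56, [0.2423, 0.3323, 0.1111]), (0.33, [0.5407, 0.0111, -0.0007])]
```

Emit:
jog_arm(motion=[[0,[0,0,0],[0,0,0]],[1,[0,0,0],[0,0,0]],[1,[0,0,0],[0,0,0]],[1,[0,0,0],[0,0,0]],[1,[0,0,0],[0,0,0]],[1,[0,0,0],[0,0,0]],[1,[-0.01,0,0],[0,0,0]],[1,[-0.02,0,0],[0,0,0]]])

```text
time: 11.63
tcp_pos: [0.5412, 0.0119, 0.0694]
tcp_rot: [1.511, 1.566, -3.031]
contact_force: [0.6, 0.6, -0.4]
opening: 0.965
```

Emit:
jog_arm(motion=[[1,[-0.03,0,0],[0,0,0]],[1,[-0.03,0,0],[0,0,0]],[1,[-0.02,0,0],[0,0,0]],[1,[0,0.01,0],[0,0,0]],[-1,[0,0.03,0],[0,0,0]],[-1,[0,0.03,0],[0,0,0]],[-1,[0,0.023,0],[0,0,0]],[-1,[0,0,0],[0,0,0]]])

```text
time: 12.3
tcp_pos: [0.4454, -0.0049, 0.1498]
tcp_rot: [1.397, 1.565, 3.136]
contact_force: [-1.5, 0.4, -0.1]
opening: 0.779
```

Emit:
jog_arm(motion=[[-1,[0,0,0],[0,0,0]],[-1,[0,0,0],[0,0,0]],[-1,[0,0,0],[0,0,0]],[-1,[0,0,0],[0,0,0]],[-1,[0,0,0],[0,0,0]]])

```text
time: 12.72
tcp_pos: [0.4517, -0.0036, 0.1504]
tcp_rot: [2.834, 1.571, -1.708]
contact_force: [0.5, -0.7, 0.3]
opening: 0.399
```

Run:
```python
from h import *
plan([.450,-.0045,.12],.17)
snap('side','d5.png');pts('side','lift_pad','tabletop_edge','jack_grip','jack_foot','saddle_top','handle_top')
snap('scene','s5.png');pts('scene','lift_pad','tabletop_edge','jack_grip','jack_foot','handle_top')
im=cv2.imread('pics/d5.png')[120:250,180:340]; cv2.imwrite('pics/d5c.png',cv2.resize(im,None,fx=4.8,fy=4.5,interpolation=cv2.INTER_CUBIC))
```

```text
p [ 0.4517 -0.0036  0.1504] j [-0.23    0.1909  0.1638  2.1297 -0.0421  0.8239  1.7008] F [ 0.4586 -0.7363  0.2528] t 12.7167 op 0.39875297784608527
x [-0. -0. -1.] z [-0.1696  0.9855 -0.    ]
shift [ 0.0304  0.0018 -0.0006]
turn [-3.1412  0.     -0.0001]
turn [ 0.0004 -0.     -0.    ]
side lift_pad [(0.57, [0.6306, 0.0256, 0.0957])]
side tabletop_edge [(0.77, [0.6533, 0.0326, 0.1271])]
side jack_grip [(0.86, [0.248, 0.2392, 0.0545]), (0.71, [0.542, 0.0104, 0.0616])]
side jack_foot [(0.66, [0.536, 0.0138, 0.0011]), (0.56, [0.2448, 0.2433, 0.0012])]
side saddle_top [(0.63, [0.2485, 0.1577, 0.0797]), (0.56, [0.633, 0.0271, 0.0869])]
side handle_top [(0.68, [0.4557, -0.0047, 0.1126]), (0.54, [0.2416, 0.3318, 0.109]), (0.24, [0.5418, 0.0119, -0.0042])]
scene lift_pad []
scene tabletop_edge [(0.65, [0.6508, 0.0333, 0.1255])]
scene jack_grip [(0.93, [0.2417, 0.2424, 0.0559]), (0.84, [0.5445, 0.0156, 0.0613])]
scene jack_foot [(0.79, [0.5387, 0.0098, -0.0016]), (0.6, [0.5424, 0.0138, 0.0563])]
scene handle_top [(0.86, [0.453, -0.0058, 0.112]), (0.73, [0.2427, 0.3334, 0.1112])]
```

View pics/d5c.png

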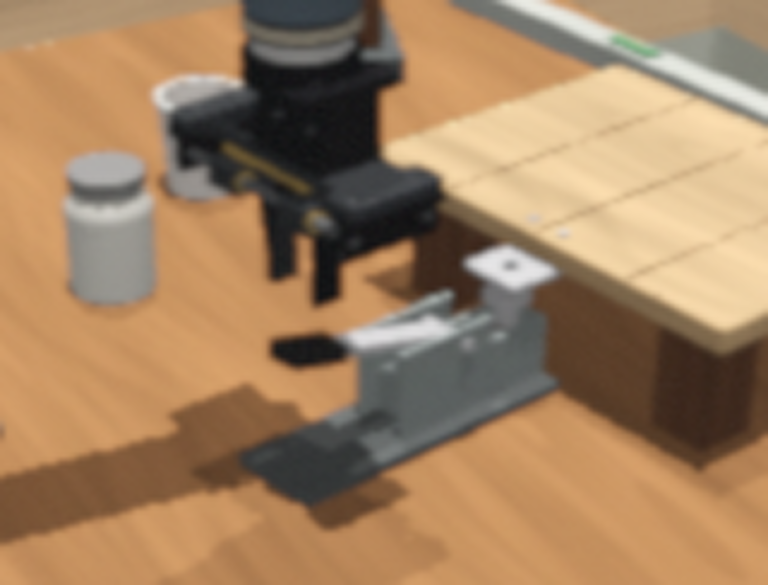

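The saddle sits under the lug (crop 510,290), and its estimate (.633,.027) agrees with the pad at (.631,.0265). Now I'll close the fingers and start the first down stroke.

Emit:
jog_arm(motion=[[-1,[0,0,0],[0,0,0]],[-1,[0,0,0],[0,0,0]],[-1,[0,0,0],[0,0,0]],[-1,[0,0,0],[0,0,0]],[-1,[0,0,0],[0,0,0]],[-1,[0.015,0,0],[0,0,0]],[-1,[0.014,0,0],[0,0,0]],[-1,[0,0,0],[0,0,0]]])

```text
time: 14.03
tcp_pos: [0.4493, -0.0038, 0.1196]
tcp_rot: [1.495, 1.566, -3.047]
contact_force: [-0.2, 0.3, -0.2]
opening: 0.008
```

Emit:
jog_arm(motion=[[-1,[0.008,0,0],[0,0,0]],[-1,[0.01,0,0],[0,0,0]],[-1,[0.01,0.001,0],[0,0,0]],[-1,[0.01,0.001,0],[0,0,0]],[-1,[0.01,0.001,0],[0,0,0]],[-1,[0.008,0,0],[0,0,0]],[-1,[0.004,0,0],[0,0,0]],[-1,[0,0,0],[0,0,0]]])

```text
time: 14.7
tcp_pos: [0.4479, -0.0046, 0.0621]
tcp_rot: [1.391, 1.57, 3.131]
contact_force: [-4.2, -0.6, 11.8]
opening: 0.005
```

Emit:
jog_arm(motion=[[-1,[0.004,0,0],[0,0,0]],[-1,[0,0,0],[0,0,0]],[-1,[0,0,0],[0,0,0]]])

```text
time: 14.95
tcp_pos: [0.4482, -0.0045, 0.0587]
tcp_rot: [0.893, 1.57, 2.634]
contact_force: [-3.8, -1.0, 12.7]
opening: 0.005
```

Emit:
jog_arm(motion=[[-1,[0.003,0,0],[0,0,0]],[-1,[0.002,0,0],[0,0,0]],[-1,[0,0,0],[0,0,0]],[-1,[0,0,0],[0,0,0]]])

```text
time: 15.28
tcp_pos: [0.4485, -0.0045, 0.0556]
tcp_rot: [-0.342, 1.57, 1.398]
contact_force: [-10.3, -1.4, 32.3]
opening: 0.006
```

Emit:
jog_arm(motion=[[-1,[0.002,0,0],[0,0,0]],[-1,[0.001,0,0],[0,0,0]],[-1,[0,0,0],[0,0,0]],[-1,[0,0,0],[0,0,0]]])

```text
time: 15.62
tcp_pos: [0.4487, -0.0045, 0.0542]
tcp_rot: [-0.477, 1.569, 1.263]
contact_force: [-15.5, -0.5, 51.8]
opening: 0.007
```

Run:
```python
from h import *
s,p,M=fk(); print(p,s['contact_force'])
snap('side','d6.png');pts('side','lift_pad','tabletop_edge','jack_grip','jack_foot','handle_top')
```

```text
[ 0.4487 -0.0045  0.0542] [-15.4862  -0.5104  51.8036]
side lift_pad [(0.97, [0.6304, 0.029, 0.0983])]
side tabletop_edge [(0.71, [0.6543, 0.0305, 0.126])]
side jack_grip [(0.71, [0.543, 0.0123, 0.0592]), (0.58, [0.2475, 0.2409, 0.0532])]
side jack_foot [(0.9, [0.5409, 0.0115, 0.0002])]
side handle_top [(0.66, [0.2419, 0.3281, 0.1109]), (0.41, [0.5382, 0.0101, 0.0007])]
```

Emit:
jog_arm(motion=[[-1,[-0.008,0,0],[0,0,0]],[-1,[-0.012,0,0],[0,0,0]],[-1,[-0.012,-0.001,0],[0,0,0]],[-1,[-0.012,-0.001,0],[0,0,0]],[-1,[-0.012,-0.001,0],[0,0,0]],[-1,[-0.012,0,0],[0,0,0]],[-1,[-0.006,0,0],[0,0,0]],[-1,[0,0,0],[0,0,0]]])

```text
time: 16.58
tcp_pos: [0.4524, -0.0037, 0.1249]
tcp_rot: [-1.574, 1.567, 0.167]
contact_force: [-0.8, -0.7, 0.2]
opening: 0.007
```

Run:
```python
from h import *
s,p,M=fk(); print(p,s['contact_force'])
snap('side','d7.png');pts('side','lift_pad','tabletop_edge','jack_grip','jack_foot','saddle_top','handle_top')
snap('scene','s7.png');pts('scene','lift_pad','tabletop_edge','jack_grip','jack_foot','handle_top')
```

```text
[ 0.4524 -0.0037  0.1249] [-0.7696 -0.6548  0.2445]
side lift_pad [(0.7, [0.6342, 0.0256, 0.0953])]
side tabletop_edge [(0.81, [0.6545, 0.0328, 0.1276])]
side jack_grip [(0.94, [0.5418, 0.0133, 0.0629]), (0.88, [0.2475, 0.2392, 0.0533]), (0.28, [0.6319, 0.0269, 0.0949])]
side jack_foot [(0.77, [0.2455, 0.2439, 0.0043])]
side saddle_top [(0.49, [0.2497, 0.1594, 0.0808]), (0.41, [0.6325, 0.0277, 0.0972])]
side handle_top [(0.63, [0.241, 0.3282, 0.111])]
scene lift_pad [(0.98, [0.6313, 0.0257, 0.0998])]
scene tabletop_edge [(0.67, [0.6509, 0.0318, 0.1268]), (0.43, [0.6311, 0.0263, 0.0995])]
scene jack_grip [(0.73, [0.5449, 0.0129, 0.0588]), (0.6, [0.2432, 0.2434, 0.0589])]
scene jack_foot [(0.81, [0.2496, 0.2399, -0.0046]), (0.8, [0.5448, 0.0115, 0.0004])]
scene handle_top [(0.85, [0.4522, -0.0048, 0.1099]), (0.83, [0.243, 0.3346, 0.1113])]
```

Emit:
jog_arm(motion=[[-1,[0.006,0,0],[0,0,0]],[-1,[0.01,0,0],[0,0,0]],[-1,[0.01,0,0],[0,0,0]],[-1,[0.01,0.001,0],[0,0,0]],[-1,[0.01,0.001,0],[0,0,0]],[-1,[0.01,0.001,0],[0,0,0]],[-1,[0.008,0,0],[0,0,0]],[-1,[0.003,0,0],[0,0,0]]])

```text
time: 17.9
tcp_pos: [0.4486, -0.0043, 0.0563]
tcp_rot: [-1.317, 1.57, 0.424]
contact_force: [-4.6, -0.4, 24.6]
opening: 0.002
```

Emit:
jog_arm(motion=[[-1,[0.002,0,0],[0,0,0]],[-1,[0,0,0],[0,0,0]],[-1,[0,0,0],[0,0,0]],[-1,[0,0,0],[0,0,0]]])

```text
time: 18.23
tcp_pos: [0.4487, -0.0043, 0.0561]
tcp_rot: [-1.027, 1.57, 0.714]
contact_force: [-6.7, -0.0, 25.6]
opening: 0.006
```

Run:
```python
from h import *
s,p,M=fk(); print(p,s['contact_force'])
snap('side','d8.png');pts('side','lift_pad','tabletop_edge','jack_grip','jack_foot','saddle_top','handle_top')
snap('scene','s8.png');pts('scene','lift_pad','tabletop_edge','jack_grip','jack_foot','saddle_top')
im=cv2.imread('pics/d8.png')[120:250,180:340]; cv2.imwrite('pics/d8c.png',cv2.resize(im,None,fx=4.8,fy=4.5,interpolation=cv2.INTER_CUBIC))
```

```text
[ 0.4487 -0.0043  0.0561] [-6.6621 -0.0347 25.637 ]
side lift_pad [(0.8, [0.6304, 0.0242, 0.1051]), (0.34, [0.5415, 0.0108, 0.0013])]
side tabletop_edge [(0.72, [0.6552, 0.0313, 0.1377])]
side jack_grip [(0.93, [0.5434, 0.0128, 0.0593]), (0.69, [0.2486, 0.2408, 0.0556]), (0.57, [0.632, 0.027, 0.1104])]
side jack_foot [(0.78, [0.5382, 0.0133, 0.0003]), (0.76, [0.244, 0.2449, 0.0018])]
side saddle_top [(0.66, [0.2507, 0.1603, 0.0809]), (0.5, [0.6327, 0.0247, 0.1107]), (0.28, [0.5868, 0.4357, 0.0022])]
side handle_top [(0.73, [0.243, 0.3322, 0.1106]), (0.56, [0.4504, -0.0056, 0.0588])]
scene lift_pad [(0.97, [0.6307, 0.0266, 0.1073])]
scene tabletop_edge [(0.79, [0.6489, 0.0327, 0.1391])]
scene jack_grip [(0.77, [0.2431, 0.2451, 0.0561]), (0.75, [0.4464, 0.309, -0.0007]), (0.64, [0.5424, 0.0163, 0.0594])]
scene jack_foot [(0.86, [0.5405, 0.0118, 0.0005]), (0.67, [0.2448, 0.2403, -0.0054])]
scene saddle_top [(0.64, [0.2466, 0.1552, 0.0778]), (0.57, [0.6305, 0.0245, 0.1068]), (0.22, [0.5873, 0.4362, -0.0011])]
```

View pics/d8c.png

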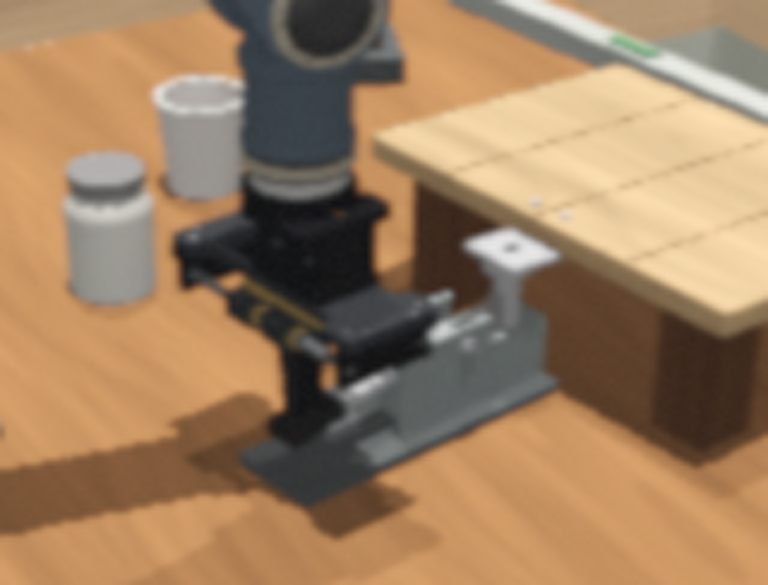

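The pad is up about 13 mm (edge .125 to .138), so it needs a third stroke. The picture shows the jack square, the saddle under the lug and the handle down.

Emit:
jog_arm(motion=[[-1,[-0.006,0,0],[0,0,0]],[-1,[-0.012,0,0],[0,0,0]],[-1,[-0.012,-0.001,0],[0,0,0]],[-1,[-0.012,-0.001,0],[0,0,0]],[-1,[-0.012,-0.001,0],[0,0,0]],[-1,[-0.012,0,0],[0,0,0]],[-1,[-0.004,0,0],[0,0,0]],[-1,[0,0,0],[0,0,0]]])

```text
time: 19.55
tcp_pos: [0.4515, -0.0037, 0.1246]
tcp_rot: [-1.504, 1.57, 0.237]
contact_force: [-0.8, 0.1, -0.3]
opening: 0.005
```

Emit:
jog_arm(motion=[[-1,[0,0,0],[0,0,0]],[-1,[0,0,0],[0,0,0]],[-1,[0,0,0],[0,0,0]]])

```text
time: 19.8
tcp_pos: [0.4504, -0.0038, 0.1236]
tcp_rot: [1.496, 1.569, -3.046]
contact_force: [0.2, -0.1, 0.5]
opening: 0.006
```

Emit:
jog_arm(motion=[[-1,[0.006,0,0],[0,0,0]],[-1,[0.01,0,0],[0,0,0]],[-1,[0.01,0,0],[0,0,0]],[-1,[0.01,0.001,0],[0,0,0]],[-1,[0.01,0.001,0],[0,0,0]],[-1,[0.01,0.001,0],[0,0,0]],[-1,[0.008,0,0],[0,0,0]],[-1,[0.004,0,0],[0,0,0]]])

```text
time: 20.47
tcp_pos: [0.4483, -0.0044, 0.0561]
tcp_rot: [1.082, 1.57, 2.823]
contact_force: [-4.8, -0.5, 26.7]
opening: 0.003
```

Emit:
jog_arm(motion=[[-1,[0.002,0,0],[0,0,0]],[-1,[0,0,0],[0,0,0]],[-1,[0,0,0],[0,0,0]],[-1,[0,0,0],[0,0,0]]])

```text
time: 20.8
tcp_pos: [0.4483, -0.0044, 0.0559]
tcp_rot: [0.037, 1.57, 1.778]
contact_force: [-6.6, -0.5, 27.2]
opening: 0.008
```

Run:
```python
from h import *
s,p,M=fk(); print(p,s['contact_force'])
snap('side','d9.png');pts('side','lift_pad','tabletop_edge','jack_grip','jack_foot','saddle_top','handle_top','jar','mug','offcut')
snap('scene','s9.png');pts('scene','lift_pad','tabletop_edge','jack_grip','saddle_top')
im=cv2.imread('pics/d9.png')[120:250,180:340]; cv2.imwrite('pics/d9c.png',cv2.resize(im,None,fx=4.8,fy=4.5,interpolation=cv2.INTER_CUBIC))
```

```text
[ 0.4483 -0.0044  0.0559] [-6.6001 -0.4585 27.1907]
side lift_pad [(0.79, [0.6333, 0.0281, 0.121])]
side tabletop_edge [(0.95, [0.656, 0.0349, 0.1462]), (0.69, [0.6317, 0.0292, 0.1229])]
side jack_grip [(0.88, [0.5436, 0.0126, 0.0575]), (0.58, [0.2479, 0.241, 0.0564])]
side jack_foot [(0.81, [0.2446, 0.2422, 0.0007]), (0.75, [0.5391, 0.0102, -0.0001])]
side saddle_top [(0.63, [0.6308, 0.0297, 0.12]), (0.57, [0.2504, 0.1588, 0.0813])]
side handle_top [(0.57, [0.243, 0.328, 0.1099]), (0.5, [0.4519, -0.0045, 0.0573])]
side jar [(0.64, [0.4421, 0.3043, 0.0006])]
side mug [(0.87, [0.5833, 0.4371, 0.0006]), (0.19, [0.5389, 0.0106, -0.0002])]
side offcut [(0.78, [0.6462, -0.4948, 0.0001]), (0.69, [0.4436, 0.3045, -0.0013])]
scene lift_pad [(0.62, [0.6336, 0.0258, 0.123])]
scene tabletop_edge [(0.81, [0.6533, 0.0299, 0.1497])]
scene jack_grip [(0.83, [0.2435, 0.2442, 0.0562]), (0.6, [0.5442, 0.0148, 0.0592])]
scene saddle_top [(0.59, [0.6285, 0.0227, 0.12]), (0.55, [0.2502, 0.1548, 0.0756])]
```

View pics/d9c.png

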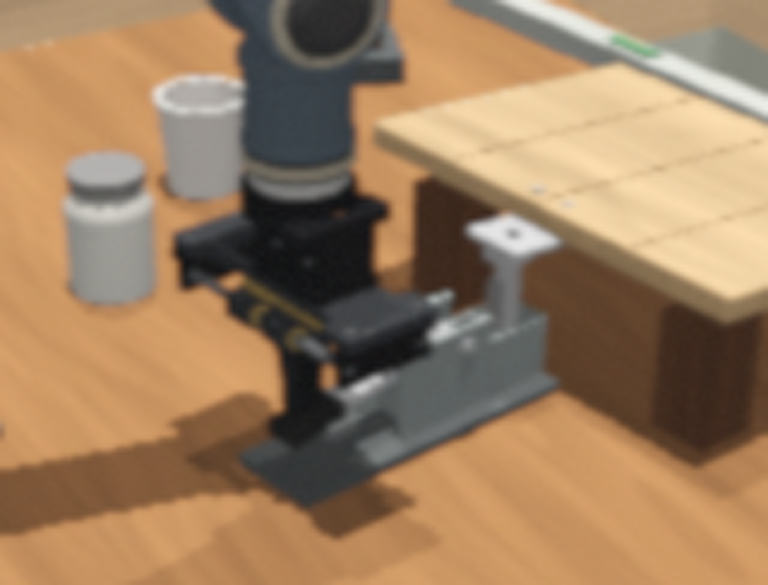

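The pad is about 26 mm up (0.095 to 0.122), with the handle against its stop under a 27 N push. The saddle is still under the pad and the bystanders haven't moved. Handing in.

```bash
python3 -c "
from h import *
print(robot.close_job())"
```

```text
the job is handed in; nothing more can be done
None
```

The job is handed in. The right-hand jack stands under the lift pad, and three full strokes raised the pad about 26 mm, from about 0.095 to 0.122 m. After two strokes the lift was only about 13 mm, so I made the third.

- **End state:** the fingers are shut and still pressing the handle against its stop, with the tool at z 0.056 and about 27 N of push. The run took about 21 s of the 64 s allowed.
- **Saddle position:** the last network readings put the saddle within 6 mm of the pad centre. The side and scene cameras differed by about 2 to 7 mm.
- **Bystanders:** the jar, mug and offcut read within about 6 mm of where they started, which is close to the networks' error. The arm never went near them at their height.
- **One overshoot:** on the first stroke I pressed past the stop and the push reached 52 N, below the 120 N wrist limit. The later strokes pressed at 25 to 27 N. That is above the 8 to 15 N quoted for the handle, because the arm was pushing against its stop.

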